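Press a heat sink flush on a tilted bonding stand

ROBOT

A 7-joint arm with a two-finger parallel gripper is mounted at the origin on the work surface. World frame = base frame: x ahead of the robot, y to its left, z up, the work surface at z = 0. Lengths are in m, angles in rad, forces in N, time in s.
With the tool pointing down it reaches from about 0.375 to 0.925 m from the base axis. Payload 3.1 kg.
Tool frame: the origin (TCP) lies between the finger pads; the fingertips stand 19 mm ahead of it and the grasp point (between the pads) is the TCP; z points along the fingers, y is the direction in which the jaws open and shut (so a half turn about z gives the same grasp; the last joint's range is limited). The gripper opens to 85 mm and grips with 20 to 120 N. Pads are 22 mm wide; open, the fingers measure 114 mm over their backs; the gripper's body (76 mm by 85 mm) begins 54 mm behind the grasp point. The pads swing forward as they close: fully open they stand 13 mm farther back than shut.
Start: joints at [-1.253, 0.383, 0.044, 1.598, -0.018, 1.161, -0.05], TCP at [0.263, 0.595, 0.25] pointing down, gripper open.
Joint ranges: [-2.61, 2.61], [-0.41, 2.15], [-1.48, 1.57], [0, 2.5], [-1.57, 4.71], [0.05, 1.97], [-2.85, 2.85]. Speed limits (rad/s): [2.79, 2.79, 3.14, 3.14, 3.14, 3.14, 3.14].

INTERFACE

Orientations are given as a unit quaternion [x, y, z, w].
In Python, from bench import move_ptp, movel, move_j, move_gripper, pause, inverse_kinematics, read_camera, camera_params, MotionError, sign_off, look_for, tip_of, read_time_s, read_qpos, read_joint_vel, read_effort, read_eef_pos, read_tcp_rot, read_ft_force, read_ft_torque, read_finger_gap gives the robot as it stands. Calls block until the motion is done:
- move_ptp(position, orientation): joint-space move of the TCP to a pose.
- movel(position, orientation=None, speed=0.15): straight line of the TCP; orientation=None keeps the orientation; speed is the mean speed in m/s.
- move_j(angles): joint-space move.
- move_gripper(opening, effort=None): finger opening in m; effort is the grip in N (None keeps the last); returns when the fingers have stopped.
- pause(seconds).
- inverse_kinematics(position, orientation): joint angles nearest the present ones, or None.
- read_camera(name): name is "scene" or "top"; returns the picture (480x640x3 uint8, red, green, blue); there is no depth.
- camera_params(name): a dict with "K" (3x3 intrinsics, pixels), "camera_from_world" (4x4, takes a point from world to camera coordinates). Camera axes: x right, y down, z forward; pixel columns grow to the right and rows downward; lengths in m; the calibration is good to about 2 mm. A picture is of the moment at which its call begins. camera_params takes no time and is no camera call.
A pose or a line that the arm cannot do raises MotionError and nothing moves.
- sign_off(): hands the job in, once; it reports no verdict.
Trained networks look in the newest picture that a camera, given by its name, has taken for a name from the list of things; names that differ only in an ending like _2 or _b are one class to them, and where a whole thing is asked for, a point or a joint stands for the part that bears it (a point fixed in the world has none). Each returns a list of dicts, best first, with "confidence" (0 to 1); they miss things now and then, are a little off and sometimes report something else, mostly with a low value. They report only what shows in the picture. A call takes as long as a camera call. They do not tell look-alikes from the thing itself.
- look_for(camera, name): "at" ([column, row] in pixels, amid what is visible of it).
- tip_of(camera, name): "at" ([column, row] in pixels: a listed point, or the origin of a listed thing).
Readings, each from a call of its own:
- read_time_s(): time.
- read_qpos(): joint angles.
- read_joint_vel(): joint speeds.
- read_effort(): joint torques, N m.
- read_eef_pos(): TCP position.
- read_tcp_rot(): TCP orientation.
- read_ft_force(): force on the tool from outside, world axes, zero at the start.
- read_ft_torque(): the same for the moment, N m.
- read_finger_gap(): finger opening in m.
Only numpy, scipy, OpenCV 4.12 (cv2) and the standard library are available. Lean on these libraries where they do the work, as an engineer would, in place of code of your own. Each camera call takes 0.05 s, during which the arm holds its last target. There are 200 camera calls.

TASK

Push the grey tilting stand square and fully home into the corner of the two steel stop bars, so that it touches both. Then pick up the finned heat sink by its tall rib, tilt it to match the stand's sloping aluminium plate, and press it flush on the middle of the plate with its rib running straight up the slope. Finish while still gripping it and holding it pressed there with about 10 N, as you would while adhesive sets, the stand still home in the corner; do not let go, and leave the other things on the bench where they are.

Things in the scene. Friction and masses are not known exactly. Their poses are not given: they have to be found in the camera images.
- fence_corner (a point): Inner corner, at bench level, of a fixed L-shaped stop of two dark steel bars 20 mm wide, 22 mm high. The back bar runs along y (155 mm to -y, 20 mm to +y), inner face at x = 0, the bar beyond it on +x; the side bar runs 135 mm to -x, inner face at y = 0, the bar beyond it on +y. x points roughly away from the robot, z up.
- stand: Loose grey tilting stand, about 0.6 kg: block 100 mm (x) by 90 (y) by 40 high that slides on the bench; origin at the centre of its underside, z up; -x, the low edge of the slope, roughly faces the robot. Home: +x face on the back bar, +y face on the side bar, axes as fence_corner, origin (-50, -45, 0) mm from it. Starts 1 to 8 cm short of both bars, turned up to 15 degrees.
- stand_corner (a point): Bottom corner of the stand's block at its +x, +y side (50, 45, 0 mm from the stand's origin), with the stand's axes; when home it lies at fence_corner.
- plate: The stand's aluminium plate, 80 mm up the slope (x) by 76 (y) by 6 thick; origin on its hinge, at the middle of the low edge of its underside (-44, 0, 40.5 mm from the stand's origin). x points up the slope, z square to the face. The hinge is clamped at 12 to 26 degrees, different each time, and does not give under pressing.
- face (a point): Centre of the plate's upper face (40, 0, 6 mm from the plate's origin); x points up the slope, y along the hinge, z outward square to the face.
- sink_center (a point): Centre, 23 mm above the underside, of a loose black heat sink, about 0.13 kg, lying rib up. Base 66 mm (x) by 60 (y) by 6; middle rib 60 long (x), 12 thick (y), top 46 above the underside; low fins, tops at 14, 21 to 30 mm either side. x along the rib, z up; both ends alike. Gripped across the rib above the fins it can turn a little about the line through the pads and so settle flat when pressed.
Things that resemble listed ones, but are neither listed nor needed, are in the scene too. There is more than one size of the stand; the job needs the middle-sized.

How it is judged:
On the way, in this order (a step that is already met when the one before it is completed fails the run):
1. the stand is square and fully home in the corner of the stop bars (horizontal distance between stand_corner and fence_corner below 0.004 m and angle between the x axis of stand_corner and the x axis of fence_corner, either way round below 0.03 rad and angle between stand_corner's own z axis and vertical below 0.03 rad), for 0.2 s.
2. the heat sink is picked up in the fingers (height (world z) of sink_center above 0.045 m and contact force between the fingers and sink above 1 N), for 0.2 s.
At the end, for the whole second after the job is handed in: Stand home: corner within 4 mm of the fence corner, square within 0.03 rad, upright. Heat sink flush on the plate: parallel within 0.04 rad, height within 3 mm, centred within 8 mm, rib up the slope within 0.12 rad; fingers still grip it and press it on with 4 to 25 N, at rest (all of step 1 and angle between the z axis of sink_center and the z axis of face, either way round below 0.04 rad and angle between the x axis of sink_center and the x axis of face, either way round below 0.12 rad and z of sink_center in the frame of face between 0.02 and 0.0255 m and x of sink_center in the frame of face between -0.008 and 0.008 m and y of sink_center in the frame of face between -0.008 and 0.008 m and contact force between sink and plate between 4 and 25 N and contact force between the fingers and sink above 2 N and linear speed of sink below 0.01 m/s); the arm keeps its last pose, push and grip.
It fails at once if the solder spool was moved by more than 20 mm (distance of spool from where it was at the start of the episode above 0.02 m).
It fails at once if the side cutters was moved by more than 20 mm (distance of cutters from where it was at the start of the episode above 0.02 m).
It fails at once if the mesh-covered box was moved by more than 20 mm (distance of mesh_box from where it was at the start of the episode above 0.02 m).
It also fails if it takes over 72 s, if anything falls off the work surface, if the arm or the gripper's body presses on something with over 40 N, if the wrist force passes 120 N, or if a joint passes its speed limit or range.

## Working session

There is one attempt and no reset: what is moved stays moved. The work goes in short steps, each a Python script; the robot and the scene stay as the last script left them, time stands still between calls to the robot, and variables do not carry over. Pictures are saved under pics/ and viewed, about 8 in all and at most 12, crops included, and the job is handed in when it is done.

```bash
mkdir -p pics; ls
cat > h.py <<'E'
import numpy as np, cv2
from bench import *
from scipy.spatial.transform import Rotation as R
def grab(cam,fn=None):
    im=read_camera(cam)
    if fn: cv2.imwrite('pics/'+fn,cv2.cvtColor(im,cv2.COLOR_RGB2BGR))
    return im
def proj(cam,P):
    c=camera_params(cam);K=np.array(c['K']);T=np.array(c['camera_from_world'])
    p=(T[:3,:3]@np.atleast_2d(P).T+T[:3,3:]).T
    q=(K@p.T).T
    return q[:,:2]/q[:,2:]
def ray(cam,uv):
    c=camera_params(cam);K=np.array(c['K']);T=np.array(c['camera_from_world'])
    d=T[:3,:3].T@np.linalg.solve(K,[uv[0],uv[1],1]);o=-T[:3,:3].T@T[:3,3]
    return o,d/np.linalg.norm(d)
def atz(cam,uv,z):
    o,d=ray(cam,uv);return o+d*(z-o[2])/d[2]
def tri(obs):
    A=np.zeros((3,3));b=np.zeros(3)
    for cam,uv in obs:
        o,d=ray(cam,uv);M=np.eye(3)-np.outer(d,d);A+=M;b+=M@o
    p=np.linalg.solve(A,b)
    return p,[np.linalg.norm((np.eye(3)-np.outer(d,d))@(p-o)) for o,d in (ray(*q) for q in obs)]
E
python3 - <<'E'
from h import *
np.set_printoptions(precision=4,suppress=True)
for c in('scene','top'):
    grab(c,c+'0.png');p=camera_params(c);o,d=ray(c,(320,240));print(c,np.array(p['K'])[0],o,d)
    for n in('fence_corner','stand','stand_corner','plate','face','sink_center'):
        print(n,[(np.round(a['at'],1).tolist(),round(a['confidence'],2)) for a in tip_of(c,n)])
print(read_time_s(),read_tcp_rot())
E
```

```text
pics
scene [487.0187   0.     316.6134] [ 1.1566 -0.0649  0.4975] [-0.8007  0.0666 -0.5953]
fence_corner [([472.6, 314.6], 0.73)]
stand [([370.8, 293.2], 0.77), ([282.6, 230.9], 0.6)]
stand_corner [([371.8, 243.8], 0.82), ([413.7, 305.8], 0.79), ([327.6, 225.6], 0.74)]
plate [([258.3, 193.4], 0.72), ([357.4, 251.8], 0.64), ([408.0, 217.9], 0.61)]
face [([276.5, 201.0], 0.89), ([390.2, 219.1], 0.66), ([371.6, 253.9], 0.57)]
sink_center [([163.8, 234.3], 0.77)]
top [601.7731   0.     309.0552] [ 0.4695 -0.0482  0.9419] [ 0.0995 -0.0074 -0.995 ]
fence_corner [([168.1, 162.9], 0.89), ([253.2, 204.3], 0.58)]
stand [([210.1, 296.1], 0.96), ([255.4, 203.2], 0.84), ([333.5, 314.2], 0.79)]
stand_corner [([239.1, 276.0], 0.67), ([460.0, 294.8], 0.47)]
plate [([357.4, 342.8], 0.84), ([188.4, 287.7], 0.8), ([257.4, 223.8], 0.6)]
face [([336.9, 318.0], 0.9), ([250.5, 202.6], 0.66), ([206.5, 292.6], 0.61)]
sink_center [([460.8, 296.3], 0.86)]
0.7 [ 0.2064  0.9785  0.     -0.    ]
```

View pics/scene0.png

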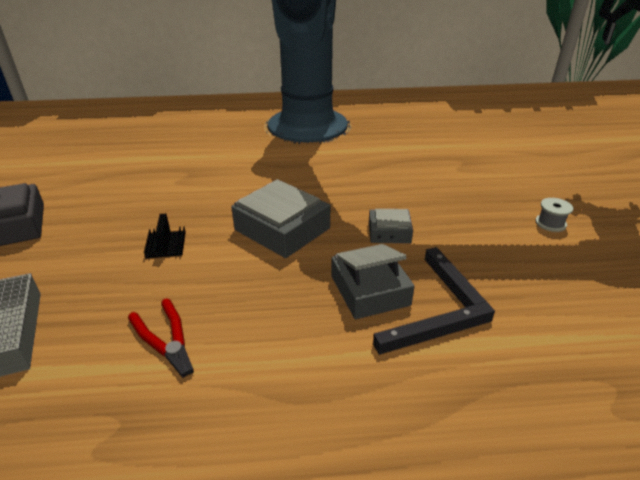

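View pics/top0.png

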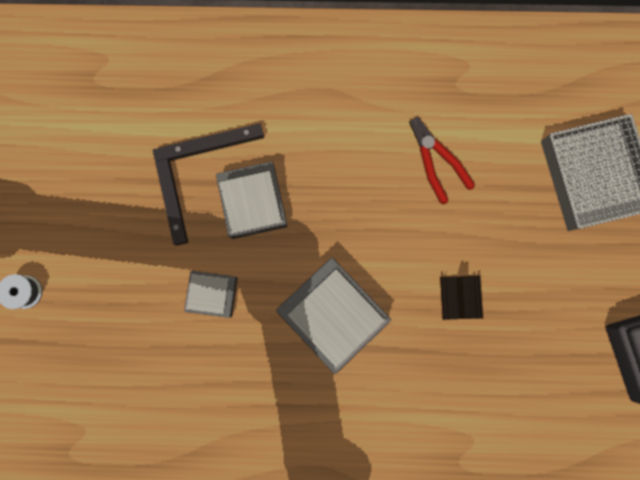

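The top view shows the L stop with its inner corner at about (168,162). The mid-sized stand is at (252,202), the small decoy at (211,295), the large decoy at (335,315), and the sink at (461,297) with its rib running along image vertical. In the scene view the stand is at (372,280), the fence corner at about (472,312) and the sink at (165,235). Next I'll look at enlarged crops to pick corners.

Run:
```python
import cv2,numpy as np
def crop(f,x0,y0,w,h,s):
    im=cv2.imread('pics/'+f)[y0:y0+h,x0:x0+w]
    im=cv2.resize(im,None,fx=s,fy=s,interpolation=cv2.INTER_CUBIC)
    im=np.clip(255*(im/255.)**0.6,0,255).astype(np.uint8)
    for k in range(0,w,10): cv2.putText(im,str(x0+k),(k*s,8),0,.3,(255,255,0),1);cv2.line(im,(k*s,0),(k*s,im.shape[0]),(255,255,0) ,1) if k%20==0 else 0
    for k in range(0,h,10): cv2.putText(im,str(y0+k),(0,k*s+4),0,.3,(255,255,0),1);cv2.line(im,(0,k*s),(im.shape[1],k*s),(255,255,0),1) if k%20==0 else 0
    return im
cv2.imwrite('pics/c1.png',crop('top0.png',145,115,150,120+10,4))
a=crop('scene0.png',325,235,180,120,4);cv2.imwrite('pics/c2.png',a)
```

```text
(no output)
```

View pics/c1.png

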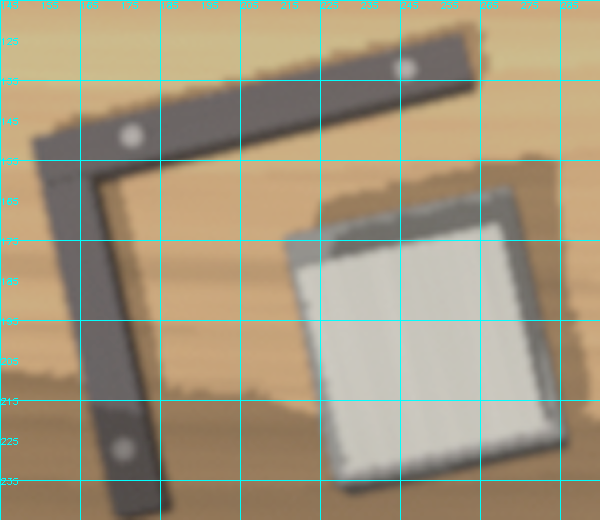

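View pics/c2.png

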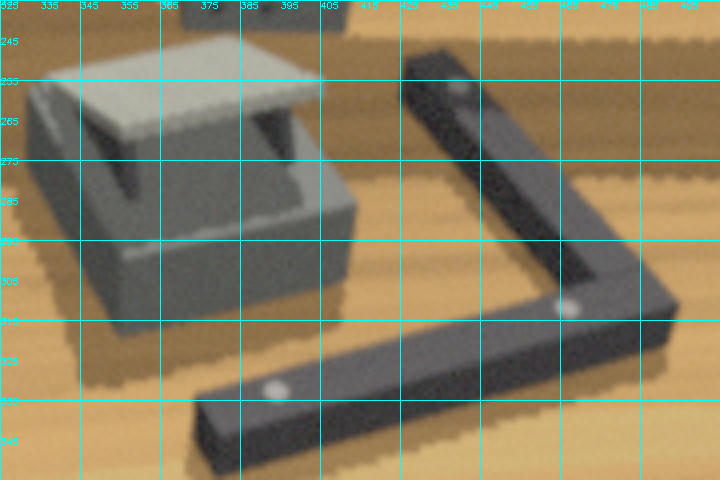

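```bash
cat > fit.py <<'E'
from h import *
from scipy.optimize import least_squares
def rz(a): c,s=np.cos(a),np.sin(a); return np.array([[c,-s,0],[s,c,0],[0,0,1]])
def fitm(model,obs,x0):
    f=lambda x:np.concatenate([(proj(c,np.array([model(x,p) for p,_ in l]))-np.array([u for _,u in l])).ravel() for c,l in obs.items()])
    r=least_squares(f,x0,loss='soft_l1'); return r.x,f(r.x)
def fence(x,p): return np.array([x[0],x[1],x[3]])+rz(x[2])@np.array(p)/1000
def stand(x,p):
    if p[0]!='P': return np.array([x[0],x[1],x[4]])+rz(x[2])@np.array(p)/1000
    a=x[3];q=np.array(p[1:])
    q=np.array([q[0]*np.cos(a)-q[2]*np.sin(a)-44,q[1],q[0]*np.sin(a)+q[2]*np.cos(a)+40.5])
    return np.array([x[0],x[1],x[4]])+rz(x[2])@q/1000
E
cat > m1.py <<'E'
from fit import *
np.set_printoptions(precision=4,suppress=True)
F={'top':[((20,20,22),(153.25,150)),((20,-155,22),(261,123.25)),((0,-155,22),(263.5,136)),((0,0,22),(168,159.5)),((-135,0,22),(188,242)),((-135,20,22),(173.3,244))],
'scene':[((0,0,22),(474.25,304)),((0,-155,22),(374,334)),((20,-155,22),(380,343.75)),((20,20,22),(494.5,311.5)),((-135,0,22),(426,250.5)),((-135,20,22),(436.5,248)),((0,0,0),(465,307.5))]}
S={'top':[((50,45,40),(216.5,173.75)),((50,-45,40),(273,162.5)),((-50,-45,40),(286.75,225.75)),((-50,45,40),(231.25,237.5)),
(('P',80,38,6),(219.25,181.75)),(('P',80,-38,6),(270,171)),(('P',0,-38,6),(282,223)),(('P',0,38,6),(230,235))],
'scene':[((50,-45,40),(355.25,298.25)),((50,-45,0),(355.25,318.75)),((50,45,40),(414.25,286.25)),((50,45,0),(411,305.5)),((-50,-45,40),(332.5,256.25)),
(('P',80,-38,6),(355.5,267)),(('P',80,38,6),(406,254.5)),(('P',0,38,6),(383,243.75)),(('P',0,-38,6),(335.75,253.75))]}
for nm,m,O,x0 in(('fence',fence,F,[.65,.15,-.2,0]),('stand',stand,S,[.55,.05,-.2,.3,0])):
    x,r=fitm(m,O,x0);print(nm,x,'\n',r.reshape(-1,2).round(1).tolist())
    for c in O:
        x,r=fitm(m,{c:O[c]},x0);print(' ',c,x,abs(r).max())
print(read_tcp_rot(),read_qpos())
im=cv2.imread('pics/top0.png')[255:335,430:500];
m=(im.max(2)<45).astype(np.uint8);ys,xs=np.nonzero(m);print('sink',cv2.minAreaRect(np.c_[xs+430,ys+255].astype(np.float32)),len(xs))
im2=cv2.resize(im,None,fx=5,fy=5,interpolation=cv2.INTER_CUBIC);im3=cv2.imread('pics/scene0.png')[200:280,130:200];im3=cv2.resize(im3,None,fx=5,fy=5,interpolation=cv2.INTER_CUBIC)
cv2.imwrite('pics/c3.png',np.clip(255*(np.hstack([im2,im3])/255.)**.4,0,255).astype(np.uint8))
print(tri([('top',(460.8,296.3)),('scene',(163.8,234.3))]))
E
python3 m1.py
```

```text
fence [ 0.6848  0.1877  0.2645 -0.0024] 
 [[-1.7, -0.2], [-1.2, 0.1], [-0.8, -0.6], [-1.3, -0.7], [-2.6, -0.0], [-0.6, 1.1], [-1.5, 1.2], [-2.6, -0.2], [-2.0, 1.0], [-0.9, -0.2], [-1.9, -0.8], [-1.5, -1.0], [4.9, 8.9]]
  top [ 0.6858  0.1866  0.2651 -0.008 ] 1.1270433631398475
  scene [ 0.6773  0.1929  0.2633 -0.0097] 8.530408325569738
stand [ 0.6198  0.0534  0.2339  0.4037 -0.0009] 
 [[-2.4, 0.2], [-1.3, -0.9], [-1.6, -0.8], [-4.4, -0.0], [-1.7, 0.8], [-1.6, 0.7], [-2.1, 0.1], [0.4, -1.3], [-1.0, 0.9], [-2.1, 1.1], [-0.2, -1.1], [-0.1, 0.3], [-2.5, -0.4], [-1.5, -0.3], [-0.9, 1.2], [-1.3, -0.2], [-0.5, -0.6]]
  top [ 0.619   0.0507  0.2317  0.3185 -0.0001] 2.7607905395717296
  scene [ 0.6103  0.0574  0.23    0.4171 -0.0094] 1.3761797388020227
[ 0.2064  0.9785  0.     -0.    ] [-1.2528  0.3828  0.0439  1.5979 -0.0179  1.1612 -0.0499]
sink ((461.1568908691406, 297.1672668457031), (40.63563919067383, 38.110595703125), 86.633544921875) 1533
(array([ 0.4799, -0.2698,  0.0233]), [np.float64(0.00010909082772369754), np.float64(0.00010909082772377242)])
```

View pics/c3.png

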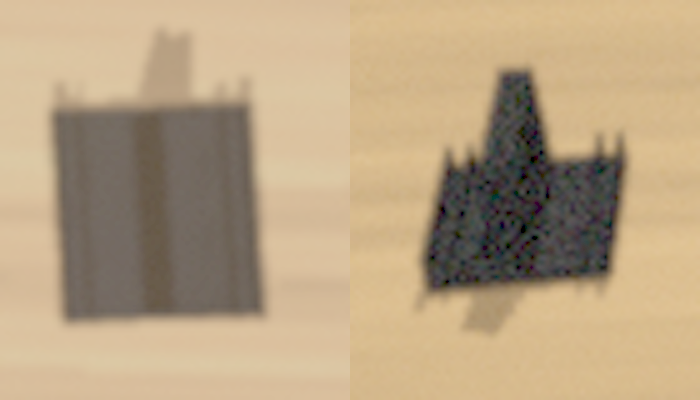

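The crop shows the sink with its rib slightly turned, about 0.06 rad. Triangulated centre height is 23.3 mm, as expected. I'll refit with the half-pixel correction and camera bias terms, dropping the mispicked hidden corner.

```bash
cat > m2.py <<'E'
from fit import *
np.set_printoptions(precision=4,suppress=True)
src=open('m1.py').read().split('for nm')[0]; exec(src.split('\n',2)[2])
F['scene']=F['scene'][:-1]
def res(x):
    r=[]
    for c,b in(('top',x[7:9]),('scene',x[9:11])):
        for O,m,p in((F,fence,[x[0],x[1],x[2],0]),(S,stand,[x[3],x[4],x[5],x[6],0])):
            r.append((proj(c,np.array([m(p,q) for q,_ in O[c]]))-np.array([u for _,u in O[c]])+.375+b).ravel())
    return np.concatenate(r+[x[7:]*1.0])
s=least_squares(res,[.685,.187,.26,.62,.053,.23,.4,0,0,0,0],loss='soft_l1');x=s.x
print(x,np.sqrt(np.mean(s.fun**2)),abs(s.fun).max())
c=np.array([x[3],x[4],0])+rz(x[5])@[.05,.045,0]
print('stand corner in fence',rz(x[2]).T@(c-[x[0],x[1],0]),'dyaw',x[5]-x[2],'tilt deg',np.degrees(x[6]))
b={'top':-x[7:9],'scene':-x[9:11]}
# sink with bias-corrected pixels
P=lambda c,u:(np.array(u)-b[c]-.0)
# obs = proj + bias  -> remove bias
b={'top':x[7:9],'scene':x[9:11]}
f=lambda c,u:np.array(u)+b[c]
print('sink',tri([('top',f('top',(460.8,296.3))),('scene',f('scene',(163.8,234.3)))]))
cr=lambda x_,y_:f('top',(430+x_/5-.4,255+y_/5-.4))
L=[atz('top',cr(*q),.014) for q in((53,110),(67,320),(248,105),(263,315))];print(np.array(L));
Rb=[atz('top',cr(*q),.046) for q in((150,112),(161,312))];print('rib',np.array(Rb))
for d in(L[0]-L[1],L[2]-L[3],Rb[0]-Rb[1]):print('yaw',np.arctan2(d[1],d[0]))
np.save('est.npy',x)
E
python3 m2.py
```

```text
[ 0.6848  0.1879  0.2661  0.6195  0.0532  0.2327  0.4077  1.2422 -0.1198
  0.8702  0.388 ] 0.8433776303089601 2.725842290741026
stand corner in fence [-0.0469 -0.0695  0.    ] dyaw -0.0333813603786009 tilt deg 23.359567290763383
sink (array([ 0.4799, -0.2702,  0.0227]), [np.float64(0.0015197470586883735), np.float64(0.0015197470586882501)])
[[ 0.5097 -0.2426  0.014 ]
 [ 0.4459 -0.2465  0.014 ]
 [ 0.5124 -0.3023  0.014 ]
 [ 0.4487 -0.3061  0.014 ]]
rib [[ 0.5083 -0.2646  0.046 ]
 [ 0.4496 -0.2673  0.046 ]]
yaw 0.06115481256251632
yaw 0.05816376100684843
yaw 0.04565267826022352
```

```bash
cat >> h.py <<'E'
def quat(ydir,z=(0,0,-1.)):
    y=np.array(ydir,float);z=np.array(z,float);y/=np.linalg.norm(y);z/=np.linalg.norm(z)
    return R.from_matrix(np.c_[np.cross(y,z),y,z]).as_quat()
est=np.load('est.npy'); FX,FY,FA=est[:3]; SA=est[6]
fx=np.array([np.cos(FA),np.sin(FA),0]);fy=np.array([-fx[1],fx[0],0]);F0=np.array([FX,FY,0]);Z=np.array([0,0,1.])
W=lambda x,y,z:F0+fx*x+fy*y+Z*z      # fence frame -> world
def push(start,d,travel,fmax,step=.002,speed=.03,f0=None):
    """guarded advance along d; returns travel and force trace"""
    f0=read_ft_force() if f0 is None else f0; f0=np.array(f0); s=0;tr=[]
    while s<travel:
        s+=step;movel((start+d*s).tolist(),speed=speed)
        f=-(np.array(read_ft_force())-f0)@d;tr.append((round(s*1000,1),round(f,1)))
        if f>fmax:break
    return s,tr
E
python3 - <<'E'
from h import *
np.set_printoptions(precision=3,suppress=True)
a=SA;n=-np.sin(a)*fx+np.cos(a)*Z;u=np.cos(a)*fx+np.sin(a)*Z
P0=W(-.05-.044,-.045,.0405)+u*.04+n*.006
print('face home',P0)
for nm,p,yd,z in(('pushx',W(-.14,-.115,.036),fy,-Z),('pushxend',W(-.111,-.115,.036),fy,-Z),('pushy',W(-.05,-.185,.038),fx,-Z),('pushyend',W(-.05,-.10,.038),fx,-Z),('sink',np.array([.48,-.27,.038]),np.array([-.058,1,0]),-Z),('face',P0+n*.038,fy,-n),('faceup',P0+n*.1,fy,-n)):
    for s in(1,-1):
        q=inverse_kinematics(p.tolist(),quat(s*yd,z).tolist());print(nm,s,p,None if q is None else np.array(q))
E
```

```text
face home [0.639 0.129 0.062]
pushx 1 [0.58  0.04  0.036] [-0.364  0.545  0.272  1.91  -0.214  0.714  1.87 ]
pushx -1 [0.58  0.04  0.036] [-0.607  0.606  0.578  1.921 -0.473  0.752 -1.062]
pushxend 1 [0.608 0.048 0.036] [-0.347  0.584  0.25   1.838 -0.203  0.745  1.85 ]
pushxend -1 [0.608 0.048 0.036] [-0.612  0.654  0.593  1.851 -0.499  0.79  -1.058]
pushy 1 [ 0.685 -0.004  0.038] [-0.472  0.762  0.581  1.651 -0.512  0.885  0.579]
pushy -1 [ 0.685 -0.004  0.038] [-0.852  1.281  1.357  1.668 -1.296  1.339 -2.123]
pushyend 1 [0.663 0.078 0.038] [-0.608  0.735  0.583  1.7   -0.508  0.862  0.46 ]
pushyend -1 [0.663 0.078 0.038] [-0.999  1.267  1.357  1.716 -1.292  1.325 -2.226]
sink 1 [ 0.48  -0.27   0.038] [-0.142  0.597  0.706  2.    -0.566  0.748  2.537]
sink -1 [ 0.48  -0.27   0.038] [-0.084  0.571  0.631  1.997 -0.499  0.73  -0.66 ]
face 1 [0.625 0.125 0.097] [-0.275  0.377  0.015  2.045 -0.024  0.312  1.597]
face -1 [0.625 0.125 0.097] [-0.737  0.425  0.554  2.067 -0.658  0.36  -0.994]
faceup 1 [0.601 0.118 0.154] [-0.549  0.248  0.32   2.087 -0.203  0.417  1.752]
faceup -1 [0.601 0.118 0.154] [-0.769  0.27   0.57   2.096 -0.373  0.43  -1.24 ]
```

Run:
```python
from h import *
np.set_printoptions(precision=4,suppress=True)
q=quat(-fy).tolist()
move_gripper(.05)
move_ptp(W(-.19,-.1145,.18).tolist(),q)
movel(W(-.19,-.1145,.036).tolist(),q,speed=.15)
f0=read_ft_force();print('f0',f0,read_time_s())
movel(W(-.16,-.1145,.036).tolist(),speed=.06);print(read_ft_force())
movel(W(-.122,-.1145,.036).tolist(),speed=.04);print(read_ft_force())
print(push(W(-.122,-.1145,.036),fx,.03,12,f0=f0),read_eef_pos(),read_time_s())
grab('top','top1.png')
```

```text
f0 [ 1.2149 -0.3902  0.3561] 4.5083
[-0.1909  0.3655 -0.2909]
[-0.9027  0.2847  0.3711]
(0.018000000000000002, [(2.0, np.float64(4.9)), (4.0, np.float64(3.9)), (6.0, np.float64(2.7)), (8.0, np.float64(2.9)), (10.0, np.float64(3.4)), (12.0, np.float64(3.8)), (14.0, np.float64(6.7)), (16.0, np.float64(11.0)), (18.0, np.float64(13.3))]) [0.6093 0.0486 0.0354] 8.5083
```

Run:
```python
from h import *
np.set_printoptions(precision=4,suppress=True)
movel(W(-.135,-.1145,.036).tolist(),speed=.1);movel(W(-.15,-.1145,.17).tolist(),speed=.25)
q=quat(fx).tolist();x=-.055;z=.038
move_ptp(W(x,-.205,.17).tolist(),q);movel(W(x,-.205,z).tolist(),speed=.15)
f0=read_ft_force();print('f0',f0,read_time_s())
movel(W(x,-.165,z).tolist(),speed=.06);print(read_ft_force())
movel(W(x,-.112,z).tolist(),speed=.05);print(read_ft_force())
print(push(W(x,-.112,z),fy,.03,12,f0=f0),read_eef_pos(),read_time_s())
grab('top','top2.png');grab('scene','scene2.png')
a=cv2.imread('pics/top2.png')[90:270,120:360];b=cv2.imread('pics/scene2.png')[200:380,310:550]
cv2.imwrite('pics/c4.png',np.clip(255*(cv2.resize(np.vstack([a,b]),None,fx=1.65*1,fy=1.65,interpolation=cv2.INTER_CUBIC)/255.)**.7,0,255))
```

```text
f0 [ 0.178   0.5534 -0.0216] 12.1417
[-0.3565  1.132   0.483 ]
[-0.5898 -0.1995 -1.4699]
(0.022000000000000006, [(2.0, np.float64(1.7)), (4.0, np.float64(3.3)), (6.0, np.float64(2.2)), (8.0, np.float64(3.2)), (10.0, np.float64(2.7)), (12.0, np.float64(3.7)), (14.0, np.float64(5.8)), (16.0, np.float64(7.6)), (18.0, np.float64(9.7)), (20.0, np.float64(11.2)), (22.0, np.float64(13.7))]) [0.6577 0.0773 0.0388] 16.9167[ WARN:0@18.411] global loadsave.cpp:1063 imwrite_ Unsupported depth image for selected encoder is fallbacked to CV_8U.
```

View pics/c4.png

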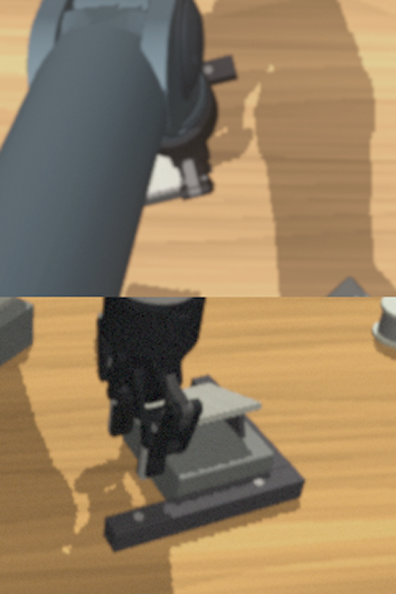

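Viewed: the stand sits against both bars and the pusher is on its -y face. Contact came at the predicted travel. Next I'll push +x again to square it, clear the arm, and check.

Run:
```python
from h import *
np.set_printoptions(precision=4,suppress=True)
movel(W(-.055,-.13,.038).tolist(),speed=.1);movel(W(-.055,-.15,.17).tolist(),speed=.25)
q=quat(-fy).tolist()
move_ptp(W(-.14,-.045,.17).tolist(),q);movel(W(-.14,-.045,.036).tolist(),speed=.15)
f0=read_ft_force();movel(W(-.118,-.045,.036).tolist(),speed=.06)
print(push(W(-.118,-.045,.036),fx,.024,12,f0=f0),read_eef_pos())
movel(W(-.14,-.045,.036).tolist(),speed=.1);movel(W(-.14,-.045,.17).tolist(),speed=.25)
move_ptp([.48,-.27,.2],quat([.058,-1,0]).tolist());print(read_time_s())
out=[]
for c in('top','scene'):
    im=grab(c,c+'3.png')
    for n in('stand_corner','fence_corner','face','sink_center'):print(c,n,[(np.round(a['at'],1).tolist(),round(a['confidence'],2)) for a in tip_of(c,n)])
from fit import stand
h=[FX-(.05*np.cos(FA)-.045*np.sin(FA)),FY-(.05*np.sin(FA)+.045*np.cos(FA)),FA,SA,0]
bias={'top':est[7:9],'scene':est[9:11]};ims=[]
for c,(x0,y0) in(('top',(145,115)),('scene',(350,225))):
    im=cv2.imread(f'pics/{c}3.png')[y0:y0+130,x0:x0+150];s=4
    im=np.clip(255*(cv2.resize(im,None,fx=s,fy=s,interpolation=cv2.INTER_CUBIC)/255.)**.6,0,255).astype(np.uint8)
    def ln(pts):
        p=proj(c,np.array([stand(h,p) for p in pts]))-(-0+bias[c])
        p=((p-[x0,y0]+.5)*s);cv2.polylines(im,[np.round(p).astype(int)],True,(0,255,255),1)
    ln([(50,45,40),(50,-45,40),(-50,-45,40),(-50,45,40)]);ln([('P',80,38,6),('P',80,-38,6),('P',0,-38,6),('P',0,38,6)])
    ims.append(im)
cv2.imwrite('pics/c5.png',cv2.resize(np.hstack(ims),None,fx=.66,fy=.66))
```

```text
(0.014, [(2.0, np.float64(1.1)), (4.0, np.float64(0.3)), (6.0, np.float64(0.8)), (8.0, np.float64(0.1)), (10.0, np.float64(4.6)), (12.0, np.float64(7.6)), (14.0, np.float64(12.1))]) [0.5911 0.1156 0.0349]
25.6333
top stand_corner [([237.7, 275.2], 0.91)]
top fence_corner [([168.8, 161.4], 0.72)]
top face [([205.6, 292.1], 0.96), ([335.5, 317.9], 0.8), ([199.2, 183.9], 0.78)]
top sink_center [([461.8, 292.9], 0.93)]
scene stand_corner [([374.9, 242.2], 0.8), ([331.5, 228.8], 0.75), ([470.5, 313.1], 0.61)]
scene fence_corner [([471.2, 314.2], 0.6)]
scene face [([430.4, 261.5], 0.95), ([391.7, 217.3], 0.83), ([276.4, 199.2], 0.82)]
scene sink_center [([164.7, 235.0], 0.63)]
```

View pics/c5.png

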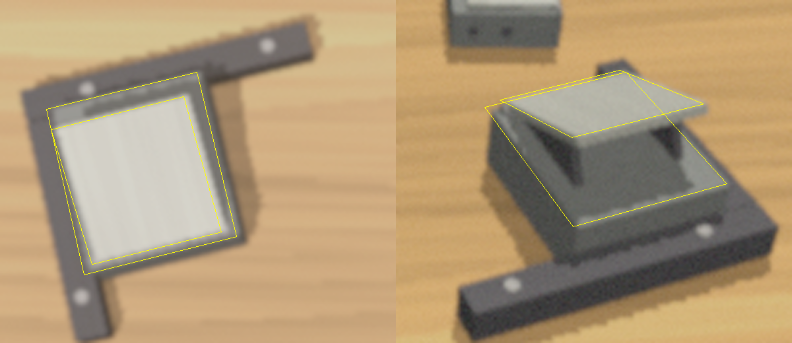

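Viewed: the stand lies flush in the corner on both bars. The overlay offset of about 3 px right is my bias-sign slip in the drawing, and once corrected it matches home. The same slip affected the sink estimate, so I'll redo that and grasp.

Run:
```python
from h import *
np.set_printoptions(precision=4,suppress=True)
b={'top':est[7:9],'scene':est[9:11]}
f=lambda c,u:np.array(u)-b[c]
print(tri([('top',f('top',(460.8,296.3))),('top',f('top',(461.8,292.9))),('scene',f('scene',(163.8,234.3))),('scene',f('scene',(164.7,235)))]))
cr=lambda x_,y_:f('top',(430+x_/5-.4,255+y_/5-.4))
L=np.array([atz('top',cr(*q),.014) for q in((53,110),(67,320),(248,105),(263,315))]);print(L.mean(0),L[0]-L[1],L[2]-L[3])
print(np.mean([atz('top',cr(*q),.046) for q in((150,112),(161,312))],0))
sc=lambda x_,y_:f('scene',(130+(x_-350)/5-.4,200+y_/5-.4))
t=[sc(502,70),sc(532,70)];print('rib top far edge',[atz('scene',u,.046) for u in t])
print('base near corners',[atz('scene',sc(*u),0) for u in((427,290),(607,278))])
```

```text
(array([ 0.4824, -0.269 ,  0.0251]), [np.float64(0.003106216121879682), np.float64(0.002455049460102789), np.float64(0.0016503894268921034), np.float64(0.0005508393909300488)])
[ 0.4787 -0.2706  0.014 ] [0.0637 0.0039 0.    ] [ 0.0637  0.0037 -0.    ]
[ 0.4785 -0.2623  0.046 ]
rib top far edge [array([ 0.4497, -0.2784,  0.046 ]), array([ 0.4506, -0.2682,  0.046 ])]
base near corners [array([ 0.5092, -0.3015,  0.    ]), array([ 0.508 , -0.2432,  0.    ])]
```

Run:
```python
from h import *
np.set_printoptions(precision=4,suppress=True)
q=quat([.06,-1,0]).tolist();p=np.array([.4785,-.2715,.038])
f0=read_ft_force()
movel((p+[0,0,.06]).tolist(),q,speed=.15);movel(p.tolist(),q,speed=.06)
print(read_ft_force(),read_eef_pos())
move_gripper(0,40);print('gap',read_finger_gap(),read_ft_force())
pause(.2);movel((p+[0,0,.10]).tolist(),speed=.1);pause(.4)
print('gap',read_finger_gap(),read_ft_force(),read_eef_pos(),read_time_s())
im=grab('scene','scene4.png');print([(np.round(a['at'],1).tolist(),round(a['confidence'],2)) for a in tip_of('scene','sink_center')])
u=proj('scene',p+[0,0,.09])[0].astype(int);print(u)
c=cv2.cvtColor(im,cv2.COLOR_RGB2BGR)[max(0,u[1]-70):u[1]+70,max(0,u[0]-70):u[0]+90];print(max(0,u[1]-70),max(0,u[0]-70))
cv2.imwrite('pics/c6.png',np.clip(255*(cv2.resize(c,None,fx=4,fy=4,interpolation=cv2.INTER_CUBIC)/255.)**.5,0,255).astype(np.uint8))
```

```text
[ 0.0026  0.5629 -0.3517] [ 0.4788 -0.2718  0.0384]
gap 0.011308051790121046 [ 0.6862 -0.5943  1.9751]
gap 0.011160591046753383 [-0.1316 -0.4616 -1.9475] [ 0.4784 -0.2715  0.1378] 30.2917
[([149.9, 182.8], 0.84)]
[149 178]
108 79
```

View pics/c6.png

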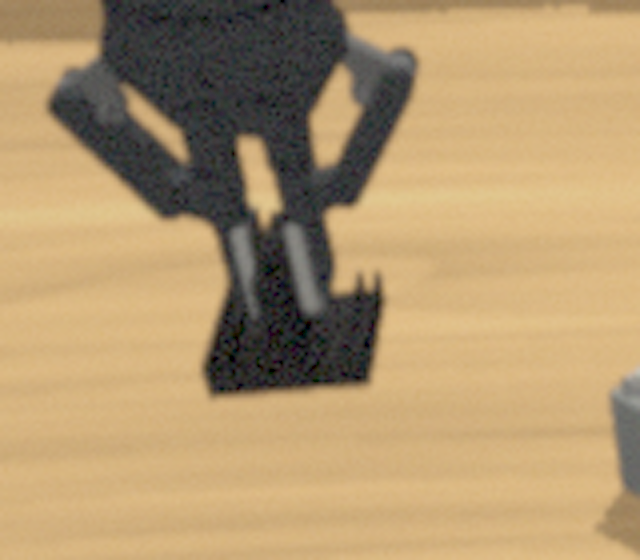

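Run:
```python
from h import *
np.set_printoptions(precision=4,suppress=True)
b=est[9:11]
zb=.1378-.038
A,B=[atz('scene',np.array(u)-.375-b,zb) for u in((79+212/4,108+395/4),(79+367/4,108+382/4))]
m=(A+B)/2;d=B-A;print('near edge',A,B,'len',np.linalg.norm(d),'yaw',np.arctan2(-d[0],d[1]))
xs=np.array([np.cos(.06),np.sin(.06),0]);t=np.array(read_eef_pos());print('centre minus tcp in tool', (m-xs*.033-t)@xs,(m-xs*.033-t)@np.array([-xs[1],xs[0],0]))
print('net centre',tri([('scene',np.array((149.9,182.8))-b)])[0] if 0 else atz('scene',np.array((149.9,182.8))-b,t[2]-.015)-t)
# go to above the plate
movel((t+[0,0,.07]).tolist(),speed=.2)
a=SA;n=-np.sin(a)*fx+np.cos(a)*Z;u=np.cos(a)*fx+np.sin(a)*Z
P0=W(-.05-.044,-.045,.0405)+u*.04+n*.006
q=quat(-fy,-n).tolist()
move_ptp((P0+n*.038+n*.06).tolist(),q);pause(.3)
print(read_eef_pos(),read_ft_force(),read_finger_gap(),read_time_s())
for c,w in(('scene',(350,500,150,300)),('top',(130,280,120,270))):
    im=grab(c,c+'5.png')
    print(c,[(np.round(x['at'],1).tolist(),round(x['confidence'],2)) for x in tip_of(c,'sink_center')],proj(c,P0+n*.083)[0]+est[7:9] if c=='top' else proj(c,P0+n*.083)[0]+b)
c=cv2.imread('pics/scene5.png')[170:320,350:520]
cv2.imwrite('pics/c7.png',np.clip(255*(cv2.resize(c,None,fx=4,fy=4,interpolation=cv2.INTER_CUBIC)/255.)**.5,0,255).astype(np.uint8))
```

```text
near edge [ 0.5097 -0.2996  0.0998] [ 0.5056 -0.2422  0.0998] len 0.05755203385101931 yaw 0.0709202646250689
centre minus tcp in tool -0.003769512173973313 -0.0011021086627731262
net centre [ 0.0025 -0.0013 -0.015 ]
[0.6019 0.1176 0.1521] [-0.1443  0.0888 -1.4846] 0.011254806762352106 32.7167
scene [([420.6, 208.1], 0.87)] [422.5817 206.1488]
top [([193.9, 193.6], 0.56)] [193.4779 195.1669]
```

View pics/c7.png

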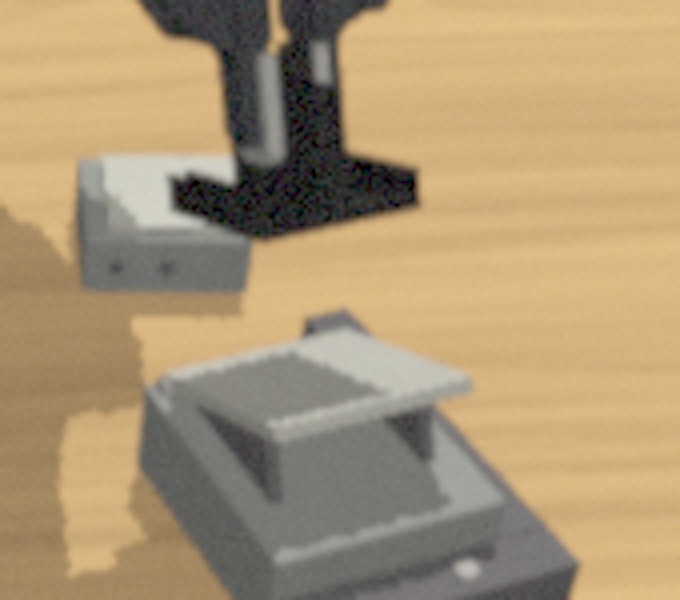

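Run:
```python
from h import *
np.set_printoptions(precision=4,suppress=True)
a=SA;n=-np.sin(a)*fx+np.cos(a)*Z;u=np.cos(a)*fx+np.sin(a)*Z
P0=W(-.05-.044,-.045,.0405)+u*.04+n*.006
t=np.array(read_eef_pos());hh=(t-P0)@n-.038;print('tcp err',(t-P0)@u,(t-P0)@fy,hh)
def onplane(px,h):
    o,d=ray('scene',np.array([350+px[0]/4,170+px[1]/4])-.375-est[9:11]);p=o+d*((P0+n*h-o)@n)/(d@n);return np.array([(p-P0)@u,(p-P0)@fy])*1000
print('sink hi-y,hi+y,lo-y',[onplane(p,hh) for p in((265,240),(418,207))],onplane((172,208-0),hh),'expect (33,-30),(33,30),(-33,-30)')
print('plate',[onplane(p,0) for p in((275,440),(472,382),(340,333),(165,380))],'expect (40,-38),(40,38),(-40,38),(-40,-38)')
```

```text
tcp err 3.467581143516353e-05 -0.00016959365201548392 0.060039454916641206
sink hi-y,hi+y,lo-y [array([ 25.7081, -26.9549]), array([27.643 , 29.7277])] [-41.1654 -27.3267] expect (33,-30),(33,30),(-33,-30)
plate [array([ 47.8794, -41.6569]), array([41.7215, 36.8142]), array([-37.1103,  33.8281]), array([-32.5435, -41.1726])] expect (40,-38),(40,38),(-40,38),(-40,-38)
```

Run:
```python
from h import *
np.set_printoptions(precision=4,suppress=True)
a=SA;n=-np.sin(a)*fx+np.cos(a)*Z;u=np.cos(a)*fx+np.sin(a)*Z
P0=W(-.05-.044,-.045,.0405)+u*.04+n*.006
f0=np.array(read_ft_force())
movel((P0+n*.050).tolist(),speed=.08);pause(.2);f0=(f0+np.array(read_ft_force()))/2;print(f0)
print(push(P0+n*.045,-n,.02,9.5,step=.001,speed=.02,f0=f0))
pause(.5)
for _ in range(4):
    pause(.15);f=np.array(read_ft_force())-f0;print('n,u,y',f@n,f@u,f@fy,read_ft_torque())
t=np.array(read_eef_pos());print((t-P0)@np.c_[u,fy,n],read_finger_gap(),read_time_s())
for c in('scene','top'):
    grab(c,c+'6.png')
    b=est[7:9] if c=='top' else est[9:11]
    for k,h in(('sink_center',.023),('face',0),('stand_corner',0)):print(c,k,[(np.round(x['at'],1).tolist(),round(x['confidence'],2)) for x in tip_of(c,k)],(proj(c,P0+n*h)[0] if k!='stand_corner' else proj(c,F0)[0])+b)
c=cv2.imread('pics/scene6.png')[210:350,340:510]
d=cv2.imread('pics/top6.png')[130:270,130:300]
cv2.imwrite('pics/c8.png',np.clip(255*(cv2.resize(np.hstack([c,d]),(800,330),interpolation=cv2.INTER_CUBIC)/255.)**.5,0,255).astype(np.uint8))
```

```text
[ 0.526   0.0452 -1.6089]
(0.008, [(1.0, np.float64(0.6)), (2.0, np.float64(-0.2)), (3.0, np.float64(0.4)), (4.0, np.float64(0.0)), (5.0, np.float64(-0.1)), (6.0, np.float64(1.2)), (7.0, np.float64(8.8)), (8.0, np.float64(18.1))])
n,u,y 17.687231644329376 -4.977410061512417 1.4285639614176266 [-0.0436  1.2232  0.1088]
n,u,y 17.910847435253373 -5.053633518502218 2.7221977175290926 [-0.0197  1.1852  0.1751]
n,u,y 17.228158501249027 -4.8135487569080935 2.264889101905918 [0.0416 1.2239 0.1075]
n,u,y 17.969658256707095 -4.783565607989401 2.3098194079890826 [-0.0413  1.2097  0.1196]
[-0.0003 -0.0001  0.0382] 0.011120505788491972 37.1667
scene sink_center [([425.5, 248.4], 0.77)] [426.2144 248.148 ]
scene face [([428.7, 260.7], 0.89), ([279.4, 201.3], 0.83), ([392.2, 217.4], 0.55)] [427.5632 263.7417]
scene stand_corner [([329.0, 230.2], 0.9), ([372.6, 245.3], 0.75), ([470.1, 313.0], 0.63)] [471.2029 315.5572]
top sink_center [([198.8, 184.8], 0.57)] [197.5151 186.0624]
top face [([205.9, 291.1], 0.98), ([334.5, 318.9], 0.82)] [198.9253 182.8822]
top stand_corner [([237.1, 276.9], 0.57)] [170.7532 161.5665]
```

View pics/c8.png

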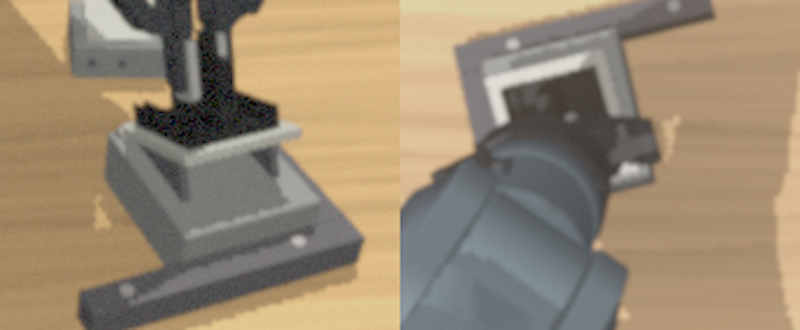

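Viewed: the sink lies on the plate under the gripper and the stand is still in the corner. Press is 18 N, so I'll ease off to about 10 N and check the alignment up close.

Run:
```python
from h import *
np.set_printoptions(precision=4,suppress=True)
a=SA;n=-np.sin(a)*fx+np.cos(a)*Z;u=np.cos(a)*fx+np.sin(a)*Z
P0=W(-.05-.044,-.045,.0405)+u*.04+n*.006
f0=np.array([.526,.045,-1.609])
movel((P0+n*.0380).tolist(),speed=.01);pause(.4)
F=[]
for _ in range(5): pause(.1);F.append((np.array(read_ft_force())-f0)@np.c_[u,fy,n])
print('u,y,n',np.mean(F,0));t=np.array(read_eef_pos());print((t-P0)@np.c_[u,fy,n],read_time_s())
ims=[]
for c,(x0,y0),b in(('scene',(370,225),est[9:11]),('top',(145,130),est[7:9])):
    grab(c,c+'7.png');s=5
    im=cv2.imread(f'pics/{c}7.png')[y0:y0+110,x0:x0+80]
    im=np.clip(255*(cv2.resize(im,None,fx=s,fy=s,interpolation=cv2.INTER_CUBIC)/255.)**.5,0,255).astype(np.uint8)
    for (hx,hy,h,col) in((.04,.038,0,(0,255,255)),(.033,.03,.006,(0,255,0))):
        p=proj(c,np.array([P0+n*h+u*i*hx+fy*j*hy for i,j in((1,1),(1,-1),(-1,-1),(-1,1))]))+b
        cv2.polylines(im,[np.round((p-[x0,y0]+.5)*s).astype(int)],True,col,1)
    ims.append(im)
cv2.imwrite('pics/c9.png',np.hstack(ims))
```

```text
u,y,n [-2.0972  0.6918  8.7618]
[ 0.0002 -0.0002  0.0383] 38.7167
```

View pics/c9.png

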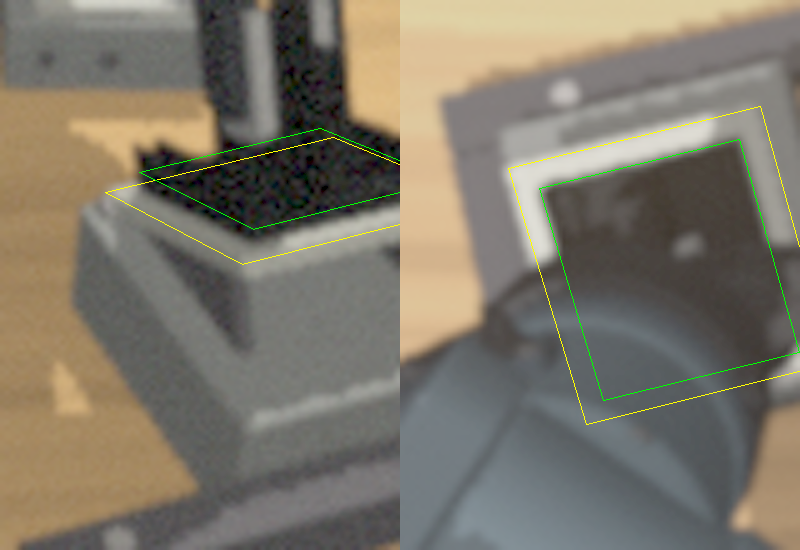

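Viewed: in the top image the sink outline fits the predicted centred pose. In the scene image both sink and plate edge sit about 2–3 px above the model, so my tilt may be slightly low. I'll rock the pitch a little and let the forces show the flush angle.

```bash
cat > rock.py <<'E'
from h import *
np.set_printoptions(precision=3,suppress=True)
f0=np.array([.526,.045,-1.609])
a=SA;n=-np.sin(a)*fx+np.cos(a)*Z;u=np.cos(a)*fx+np.sin(a)*Z
P0=W(-.05-.044,-.045,.0405)+u*.04+n*.006
def pose(e,h):   # pitch by e about the face centre, lift h along n
    m=-np.sin(a+e)*fx+np.cos(a+e)*Z
    return (P0+n*h+m*.038).tolist(),quat(-fy,-m).tolist()
def go(e,h,sp=.01):
    movel(*pose(e,h),speed=sp);pause(.25)
    F=[];T=[]
    for _ in range(4):
        pause(.03);F.append((np.array(read_ft_force())-f0)@np.c_[u,fy,n]);T.append(np.array(read_ft_torque())@fy)
    F=np.mean(F,0);t=np.array(read_eef_pos());print(e,h,'F u,y,n',F,'My',round(np.mean(T),3),'tcp',((t-P0)@np.c_[u,fy,n])*1000,round(read_time_s(),1));return F
E
python3 - <<'E'
from rock import *
for e in(0,.015,.03,.045,.02,0,-.02):
    if go(e,0)[2]>24:break
go(0,0)
E
```

```text
0 0 F u,y,n [-1.877  0.7    8.789] My 0.695 tcp [ 0.218 -0.205 38.257] 39.5
0.015 0 F u,y,n [-1.201  0.538  8.65 ] My 0.898 tcp [ 0.131 -0.155 38.332] 40.1
0.03 0 F u,y,n [-0.658  0.475  8.789] My 0.847 tcp [ 0.05  -0.122 38.433] 40.7
0.045 0 F u,y,n [-0.279  0.656  9.886] My 0.779 tcp [-0.131 -0.123 38.541] 41.4
0.02 0 F u,y,n [-2.584  0.601  9.305] My 0.774 tcp [-0.76  -0.331 38.186] 42.0
0 0 F u,y,n [-3.679  0.354 15.129] My 0.935 tcp [-0.05  -0.553 38.648] 42.6
-0.02 0 F u,y,n [-4.484  0.835 18.   ] My 1.075 tcp [ 0.621 -0.622 38.859] 43.2
0 0 F u,y,n [-3.113 -0.067 11.884] My 0.974 tcp [-0.367 -0.943 38.387] 43.9
```

Run:
```python
from h import *
def tile(f,x0,y0):
    im=cv2.imread('pics/'+f)[y0:y0+60,x0:x0+80];s=5
    im=np.clip(255*(cv2.resize(im,None,fx=s,fy=s,interpolation=cv2.INTER_CUBIC)/255.)**.6,0,255).astype(np.uint8)
    for k in range(0,80,10): cv2.line(im,(k*s,0),(k*s,6),(255,255,0),1);cv2.putText(im,str(x0+k),(k*s,14),0,.3,(255,0,0),1)
    for k in range(0,60,10): cv2.line(im,(0,k*s),(6,k*s),(255,255,0),1);cv2.putText(im,str(y0+k),(8,k*s+4),0,.3,(255,0,0),1)
    return im
cv2.imwrite('pics/c10.png',np.vstack([np.hstack([tile('scene3.png',382,245),tile('scene7.png',382,238)]),np.hstack([tile('scene3.png',395,265),tile('top3.png',160,160)])]))
```

```text
(no output)
```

View pics/c10.png

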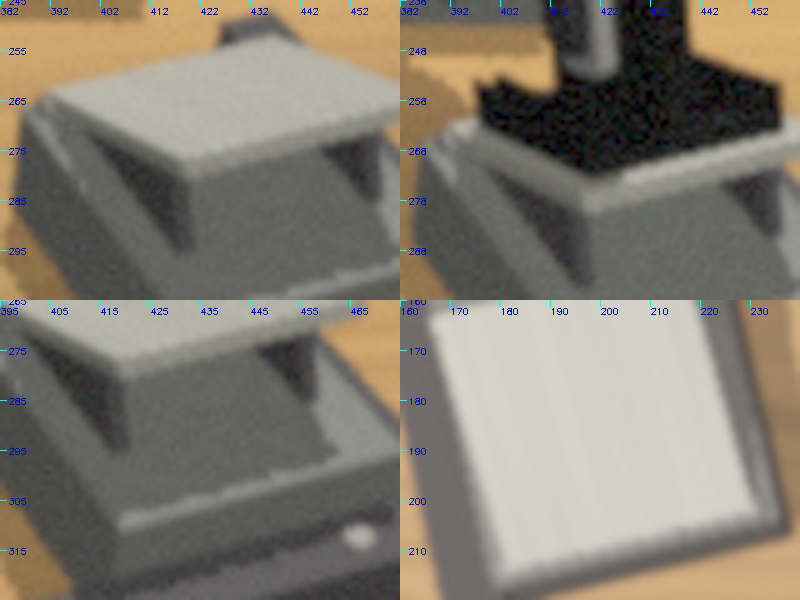

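Run:
```python
from h import *
from fit import stand
from scipy.optimize import least_squares
np.set_printoptions(precision=4,suppress=True)
O=F0-fx*.05-fy*.045
def pl(al,b,pts):
    x=[O[0],O[1],FA,al,0]
    return proj('scene',np.array([stand(x,p) for p in pts]))+b
pts=[('P',80,-38,6),('P',80,-38,0),('P',0,-38,6),('P',0,38,6),(50,-45,40),(-50,-45,40),(50,45,40)]
ob=np.array([(419.6,277),(420,281),(392,264),(436.4,252.2),(418.6,310),(386,268),(475.4,294.7)])-.4
f=lambda x:(pl(x[0],x[1:],pts)-ob).ravel()
r=least_squares(f,[.4,0,0],loss='soft_l1');cov=np.linalg.inv(r.jac.T@r.jac)
print('tilt',r.x,'sd',np.sqrt(np.diag(cov)),'\n',r.fun.reshape(-1,2))
b=r.x[1:];so=np.array([(420.4,274.4),(458,263.6),(397.6,263)])-.4
def sk(x):
    al=r.x[0];e,dv,du=x;t=[]
    for su,sv in((33,-30),(33,30),(-33,-30)):
        t.append(('P',40+du+su*np.cos(e),sv+dv,6+su*np.sin(e)))
    return (pl(al,b,t)-so).ravel()
for du in(-4,0,4):
    s=least_squares(lambda x:sk([*x,du]),[0,0]);print('du',du,'e,dv',s.x,s.fun)
```

```text
tilt [0.422  1.4444 0.3823] sd [0.0165 0.5175 0.6268] 
 [[-0.8991 -0.068 ]
 [-0.8688  0.2396]
 [-0.5068 -0.6938]
 [ 0.5791  0.0476]
 [ 0.7044  1.3282]
 [-0.2136 -1.9342]
 [ 2.1725  0.4993]]
du -4 e,dv [-0.0053 -0.1135] [-0.5556 -0.7329  0.6547  0.2196 -0.3464 -0.5313]
du 0 e,dv [ 0.0134 -2.096 ] [-0.4159 -0.1062  1.0491  0.7658 -0.2683  0.782 ]
du 4 e,dv [ 0.0323 -4.0751] [-0.2766  0.5234  1.4458  1.3139 -0.183   2.1146]
```

Run:
```python
from rock import *
e=.017
go(e,.005,.03);h=.0025;mx=0
while mx<18 and h>-.003:
    h-=.0005;mx=go(e,h,.02)[2]
h+=.0009
for _ in range(4):
    F=go(e,h)
    if abs(F[2]-10.5)<1.5:break
    h+=np.clip((F[2]-10.5)/9000,-.0006,.0006)
print(read_finger_gap())
for c,k,hh,b in(('scene','sink_center',.023,est[9:11]),('top','sink_center',.023,est[7:9])):
    grab(c,c+'8.png');print(c,[(np.round(x['at'],1).tolist(),round(x['confidence'],2)) for x in tip_of(c,k)],proj(c,P0+n*hh)[0]+b)
```

```text
0.017 0.005 F u,y,n [-0.757 -0.194  0.127] My 0.595 tcp [-0.57   0.052 42.898] 44.6
0.017 0.002 F u,y,n [-0.043  0.048  0.443] My 0.609 tcp [-0.612  0.039 40.04 ] 45.3
0.017 0.0015 F u,y,n [-0.687  0.075  0.311] My 0.595 tcp [-0.651 -0.019 39.492] 45.9
0.017 0.001 F u,y,n [-0.111  0.272  0.124] My 0.585 tcp [-0.661  0.006 38.996] 46.5
0.017 0.0005 F u,y,n [-0.29   0.329  0.297] My 0.572 tcp [-0.656 -0.026 38.497] 47.2
0.017 0.0 F u,y,n [-1.305  0.491  4.731] My 0.756 tcp [-0.524 -0.003 38.118] 47.8
0.017 -0.0005 F u,y,n [-2.45   1.418 11.676] My 1.062 tcp [-0.527 -0.048 38.053] 48.4
0.017 -0.001 F u,y,n [-3.559  1.74  18.638] My 1.299 tcp [-0.501 -0.042 37.994] 49.1
0.017 -0.00010000000000000005 F u,y,n [-1.044  0.46   8.573] My 0.879 tcp [-0.4   -0.207 38.078] 49.7
0.017 -0.0003140867773435144 F u,y,n [-1.439  1.002 11.194] My 0.966 tcp [-0.362 -0.21  38.07 ] 50.3
0.011472460693200336
scene [([424.1, 249.6], 0.57)] [426.214 248.148]
top [([196.4, 185.5], 0.81)] [197.515 186.062]
```

Contact is now sharp and stiff: the TCP moves 0.06 mm for 14 N, at nominal height, so the sink is flush. One last numeric check that the stand hasn't shifted, then hand in.

Run:
```python
from rock import *
A=cv2.imread('pics/scene3.png',0);B=cv2.imread('pics/scene8.png',0)
for (x,y,w,h) in((402,292,34,34),(440,285,50,34),(480,285,30,34)):
    r=cv2.matchTemplate(B[y-8:y+h+8,x-8:x+w+8],A[y:y+h,x:x+w],cv2.TM_CCOEFF_NORMED);_,m,_,l=cv2.minMaxLoc(r);print('shift px',l[0]-8,l[1]-8,round(m,3))
F=np.mean([(np.array(read_ft_force())-f0)@np.c_[u,fy,n] for _ in range(5)],0);print(F,np.abs(read_joint_vel()).max(),read_time_s())
if 6<F[2]<16: sign_off();print('handed in')
```

```text
shift px 0 0 0.966
shift px 0 0 0.996
shift px 0 0 0.998
[-2.037  0.657 11.234] 0.0014275624986378691 50.5333
the job is handed in; nothing more can be done
handed in
```

The job is handed in at 50.5 s of the 72 s allowed. The arm is still gripping the heat sink and pressing it on the plate.

**What I did:**
- I pushed the stand +x, then +y, then +x again with two fingertips until it met both bars. Contact came within about 1–2 mm of where the images predicted.
- I gripped the sink by its rib at 40 N and tilted it to the plate, about 24°.
- I pressed it on the middle of the plate, rocked it to find the flush angle, lifted it slightly and pressed it again.

**Last checks:**
- **Press force:** 11.2 N along the plate normal, with the arm at rest and the finger gap at 11.5 mm.
- **Flushness:** the final contact was sharp and stiff, with the TCP at its nominal height above the plate.
- **Stand:** matching the scene image against the view right after the pushes showed 0 px of shift.
- **Centring:** in the top view, the network's sink point was about 1 px (2 mm) from the plate centre. An overlay taken before the final press fitted within about 2 mm.

**What disagreed:**
- **Camera bias:** the two cameras differed by a few millimetres, so I fitted a small pixel bias for each. I used its sign wrongly in one early sink estimate and one overlay, and corrected it before grasping.
- **Plate tilt:** image fits ranged from 0.32 to 0.42 rad, and the two best gave 0.41 and 0.42. I settled on 0.425 rad, backed by the forces when rocking. The first press at 0.408 rad was probably about 0.015 rad off flush.
- **Sink position along the slope:** estimates before pressing differed by about 3 mm either way, and the scene camera sees this direction too obliquely to settle it.

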